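# Load-test a drill battery: shut the guard, hold the spring dial at full load

### The arm

A 7-joint arm with a two-finger parallel gripper is mounted at the origin on the work surface. World frame = base frame: x ahead of the robot, y to its left, z up, the work surface at z = 0. Lengths are in m, angles in rad, forces in N, time in s.
With the tool pointing down it reaches from about 0.425 to 0.925 m from the base axis. Payload 6.8 kg.
Tool frame: the origin (TCP) lies between the finger pads; the fingertips stand 14 mm ahead of it and the grasp point (between the pads) lies 5 mm behind it; z points along the fingers, y is the direction in which the jaws open and shut (so a half turn about z gives the same grasp; the last joint's range is limited). The gripper opens to 85 mm and grips with 20 to 120 N. Pads are 22 mm wide; open, the fingers measure 114 mm over their backs; the gripper's body (76 mm by 85 mm) begins 54 mm behind the grasp point. The pads swing forward as they close: fully open they stand 13 mm farther back than shut.
Start: joints at [1.06, 0.477, 0.022, 1.555, -0.011, 1.109, -0.083], TCP at [0.265, -0.621, 0.245] pointing down, gripper open.
Joint ranges: [-2.96, 2.96], [-0.34, 2.1], [-1.41, 1.46], [0.24, 2.44], [-1.37, 4.51], [0.17, 1.92], [-2.96, 2.96]. Speed limits (rad/s): [2.39, 2.39, 3.14, 3.14, 3.14, 3.14, 3.14].

### API

Orientations are given as a unit quaternion [w, x, y, z].
In Python, from cell import ctrl gives the robot as it stands.
- The arm moves only by the tool drive_tool, never from a script. Its argument "commands" is a list that holds one entry, the list of rows, each a list of 7 numbers: the shift along the tool's x, y, z in cm, then the turn, a rotation vector about the tool's x, y, z in rad, then the finger opening in cm, from 0 to 8.54. A call has 1 to 5 rows; each row shifts and turns the commanded pose from where the row before left it, along the tool's axes as they then stand; what a row does not reach is not made up. A row lasts 1/12 s, in which the tool goes at most 41.7 mm and 7.16 degrees, less where a joint would pass 70% of its speed; a pose out of reach is approached as far as the arm can. A call with a gripper value outside its range is refused whole. The fingers move at their own pace and stop on an object; the grip force is fixed at half the most. Time passes only in rows, so rows that do not move let the fingers close. It gives the time, the measured TCP pose, the force and the opening at its end, in the units of the state.
- ctrl.sense(): the state, without advancing time (a new reading comes with each control period).
- ctrl.grab_frame(name): name is "side" or "top" or "wrist"; returns the picture (420x560x3 uint8, red, green, blue); there is no depth.
- ctrl.camera_info(name): a dict with "intrinsics" (3x3 intrinsics, pixels), "eye" and "orientation" of the camera in the world. Camera axes: x right, y up, looking along -z (the intrinsics and any distortion apply to the point x, -y, -z); pixel columns grow to the right and rows downward; lengths in m; the calibration is good to about 2 mm. A picture is of the moment at which its call begins: read the wrist's pose just before it. camera_info takes no time and is no camera call; for the wrist camera it gives the pose at the moment of the call.
- ctrl.close_job(): hands the job in, once; it reports no verdict.
The state is a dict: "clock": time; "joint_pos": joint angles; "dq": joint speeds; "tau": joint torques, N m; "position": TCP position; "tool_rot": TCP orientation; "contact_force": force on the tool from outside, world axes, zero at the start; "moment": the same for the moment, N m; "width": finger opening in m.
Only numpy, scipy, OpenCV 4.12 (cv2) and the standard library are available. Lean on these libraries where they do the work, as an engineer would, in place of code of your own. Each camera call takes 0.05 s, during which the arm holds its last target.

### The job

Load-test the drill battery lying in the bench tester: slide the guard fully shut over the battery bay, and only then turn the black dial clockwise past its first two clicks to the third step (red dot, full load). The dial springs back to off if let go, so hold it at the third step for at least three seconds and finish with the gripper still holding it there. Leave the jars and tools on the bench where they are.

Things in the scene. Friction and masses are not known exactly. Their poses are not given: they have to be found in the camera images.
- tester: battery load tester, dark blue-grey case fixed to the bench, 280 mm deep (x) plus 26 mm of fins at its back (+x), 260 mm wide (y), deck 80 mm above the bench. Origin: centre of its underside; front is -x. Left half (+y): open-topped battery bay 128 x 86 x 58 mm in front, parking deck for the guard behind. Right half (-y): control panel, black dial, behind it a read-out 7 mm proud
- bay (a point): centre of the floor of the battery bay, 22 mm above the bench, at x -64, y 65 mm in the tester's frame; axes as the tester
- guard (a joint): flat sliding guard over the bay: black frame, clear windows, 142 x 94 x 4 mm, top face 5.5 mm above the deck, in two aluminium rails standing 11.5 mm above the deck. 0 = fully shut against the front stop; grows in metres as it slides back (tester +x) to 0.120, fully open. Slides stiffly (about 2 N) and stays where it is left
- guard_grip (a point): in the middle of the guard's orange grip rib, at the guard's centre, 6 mm below the rib's top; moves with the guard. The rib stands across the slide: 14 mm thick along the tester's x, 56 mm long along y, 28 mm tall above the guard's plate, whose top face is 22 mm below this point. Shut: at (-65, 65, 107) mm in the tester's frame. Axes as the tester; the guard closes towards -x
- dial (a joint): black load dial, upright axis. 0 = off (white dot), grows in radians turning clockwise from above: step 1 at 0.436 (green dot), step 2 0.873 (yellow), step 3 1.309 (red, the last), end stop 1.379. Steps click (0.045 N m ripple) but do not hold: a spring turns it back to off from anywhere when let go, 0.07 N m at off rising to 0.135 N m at step 3
- dial_grip (a point): on the dial's axis, 6 mm below the top of its grip bar; turns with the dial. x axis along the bar towards its pointer end (white line), z up. The bar is 50 mm long (x), 13 mm thick (y), 28 mm tall above the round skirt (60 mm across), whose top face is 22 mm below this point. At (-35, -66, 112) mm in the tester's frame
- pack: red and black cordless-drill battery pack lying loose in the bay, 115 x 75 x 48 mm, 20 mm below the guard; origin at the centre of its underside, x along its length
- jar_brass: squat glass jar with a stainless screw lid, brass screws inside; 84 mm across, 78 mm tall, origin at the centre of its underside; a bystander
- jar_steel: squat glass jar with a stainless screw lid, steel screws inside; 84 mm across, 78 mm tall, origin at the centre of its underside; a bystander
- jar_grey: squat glass jar with a stainless screw lid, grey wall plugs inside; 84 mm across, 78 mm tall, origin at the centre of its underside; a bystander
- wrench: steel spanner lying flat, 190 mm long (x), 34 mm wide, 9 mm thick; origin at its middle on the underside; a bystander
- file: file with green plastic handle, lying flat, 270 mm long (x), 27 mm thick at the handle; origin near its middle on the underside; a bystander
- clip: black spring clamp lying on its side, 92 x 48 x 22 mm; origin at its middle on the underside; a bystander
Things that resemble listed ones, but are neither listed nor needed, are in the scene too. Of the things that look like the pack, the middle-sized one is meant.

How it is judged:
By the outcome, as a careful person would: the job done as asked, in the order asked, and still so for the second after the job is handed in, while the arm keeps its last pose, push and grip.
It also fails if it takes over 54 s, if anything falls off the work surface, if the arm or the gripper's body presses on something with over 40 N, if the wrist force passes 120 N, or if a joint passes its speed limit or range.

## Working session

There is one attempt and no reset: what is moved stays moved. The work goes in short steps, Python scripts to look and compute and a tool call to move; the robot and the scene stay as the last step left them, time stands still between calls to the robot, and variables do not carry over. Pictures are saved under pics/ and viewed, and the job is handed in when it is done.

Besides the shell and the picture viewer there is one more tool, called after "Emit:" as name(argument=value, ...) on one line, values as JSON. drive_tool: Moves the arm, as the interface text tells. Its arguments: {"type":"object","properties":{"commands":{"type":"array"}},"required":["commands"]}

```bash
mkdir -p pics; ls; python3 - <<'E'
from cell import ctrl
import cv2
s=ctrl.sense();print(s)
for n in("side","top","wrist"):
    print(n,ctrl.camera_info(n))
    cv2.imwrite(f"pics/{n}0.png",cv2.cvtColor(ctrl.grab_frame(n),cv2.COLOR_RGB2BGR))
E
```

```text
pics
{'clock': 0.0, 'joint_pos': array([ 1.05989799,  0.47779351,  0.02235517,  1.55644657, -0.01151797,
        1.1092829 , -0.08310057]), 'dq': array([-0.00033388, -0.00178381, -0.00139521,  0.0004417 , -0.00115478,
        0.00018025,  0.00145243]), 'tau': array([-4.57312080e-04, -5.96453404e+01,  1.60743456e+00, -2.81194013e+01,
        1.23661361e-02,  9.30046634e-03,  2.16971239e-05]), 'position': array([ 0.2643614 , -0.62047034,  0.24433246]), 'tool_rot': array([-8.68239213e-04,  9.79787313e-01,  2.00040019e-01, -2.40899794e-04]), 'contact_force': array([ 0.29417995,  0.45628755, -0.19663356]), 'moment': array([ 0.00345031, -0.03182254,  0.00163217]), 'width': 0.08536482425627415}
side {'intrinsics': array([[393.0679299 ,   0.        , 284.97587198],
       [  0.        , 393.0679299 , 207.7626174 ],
       [  0.        ,   0.        ,   1.        ]]), 'eye': array([0.20546193, 0.73160392, 0.86723992]), 'orientation': array([-0.2161817 , -0.07858684,  0.34587617,  0.90964788])}
top {'intrinsics': array([[507.18181568,   0.        , 277.56072631],
       [  0.        , 507.18181568, 214.50067383],
       [  0.        ,   0.        ,   1.        ]]), 'eye': array([0.3818556 , 0.11844207, 1.54930215]), 'orientation': array([ 0.70946255,  0.03593482, -0.03004616, -0.70318476])}
wrist {'intrinsics': array([[339.96902395,   0.        , 280.8716899 ],
       [  0.        , 339.96902395, 208.98889367],
       [  0.        ,   0.        ,   1.        ]]), 'eye': array([ 0.3269433 , -0.59311383,  0.37298435]), 'orientation': array([ 0.82665088, -0.11404369,  0.07574257, -0.54580712])}
```

View pics/top0.png

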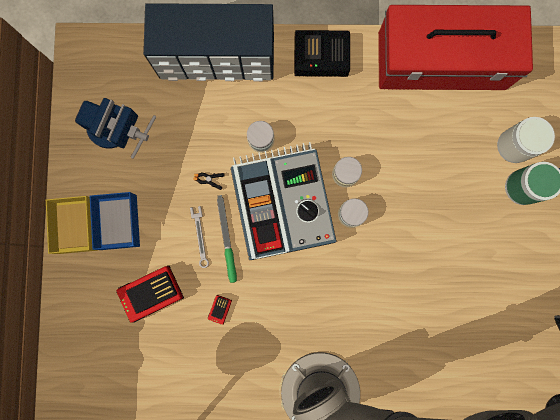

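View pics/side0.png

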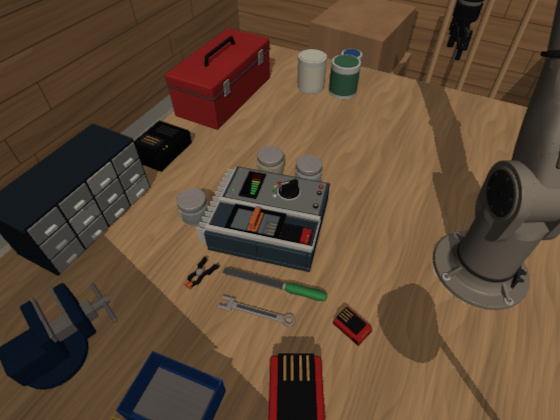

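View pics/wrist0.png

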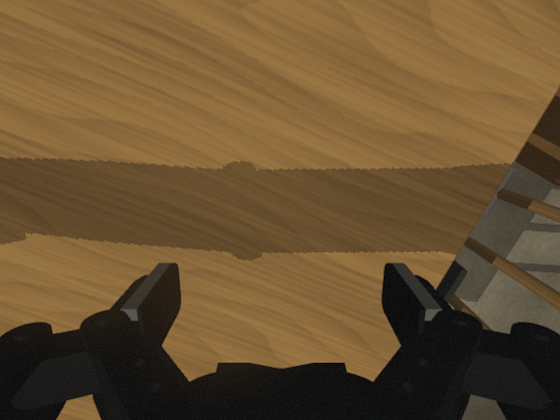

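```bash
cat >h.py <<'E'
import numpy as np,cv2
from scipy.spatial.transform import Rotation as R
from cell import ctrl
def rot(q): return R.from_quat([q[1],q[2],q[3],q[0]]).as_matrix()
def ray(info,u,v):
    d=np.linalg.inv(info['intrinsics'])@[u,v,1]; d=np.array([d[0],-d[1],-d[2]])
    return rot(info['orientation'])@d
def pix2z(info,u,v,z):
    d=ray(info,u,v); e=info['eye']; return e+d*(z-e[2])/d[2]
def proj(info,P):
    p=rot(info['orientation']).T@(np.asarray(P)-info['eye']); q=info['intrinsics']@[p[0],-p[1],-p[2]]
    return q[:2]/q[2]
def grab(n,f):
    i=ctrl.camera_info(n); im=cv2.cvtColor(ctrl.grab_frame(n),cv2.COLOR_RGB2BGR); cv2.imwrite(f,im); return i,im
def crop(im,x0,y0,x1,y1,k,f): cv2.imwrite(f,cv2.resize(im[y0:y1,x0:x1],None,fx=k,fy=k,interpolation=cv2.INTER_CUBIC))
E
python3 - <<'E'
from h import *
im=cv2.imread("pics/top0.png"); crop(im,220,130,380,270,5,"pics/topc.png")
im=cv2.imread("pics/side0.png"); crop(im,190,150,345,270,5,"pics/sidec.png")
E
```

```text
(no output)
```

View pics/topc.png

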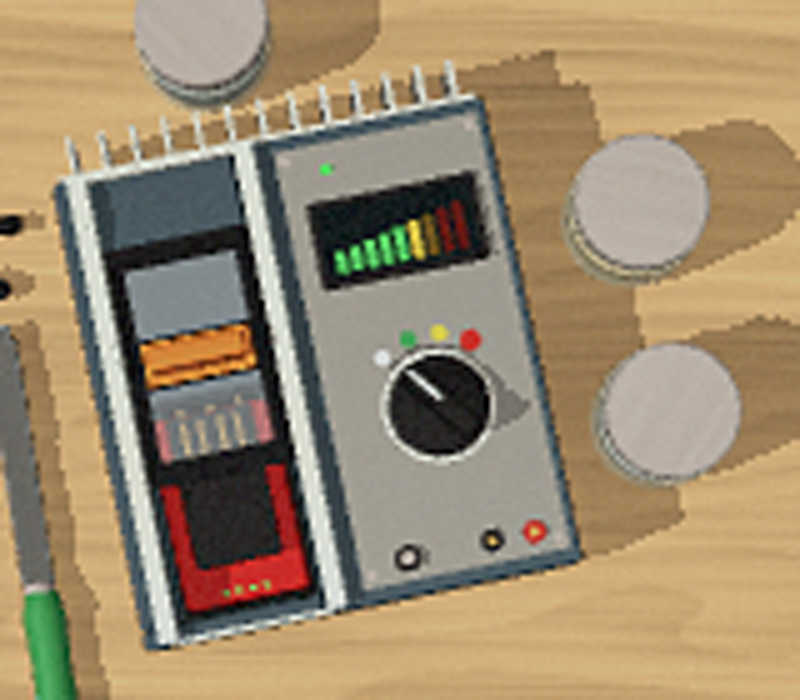

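View pics/sidec.png

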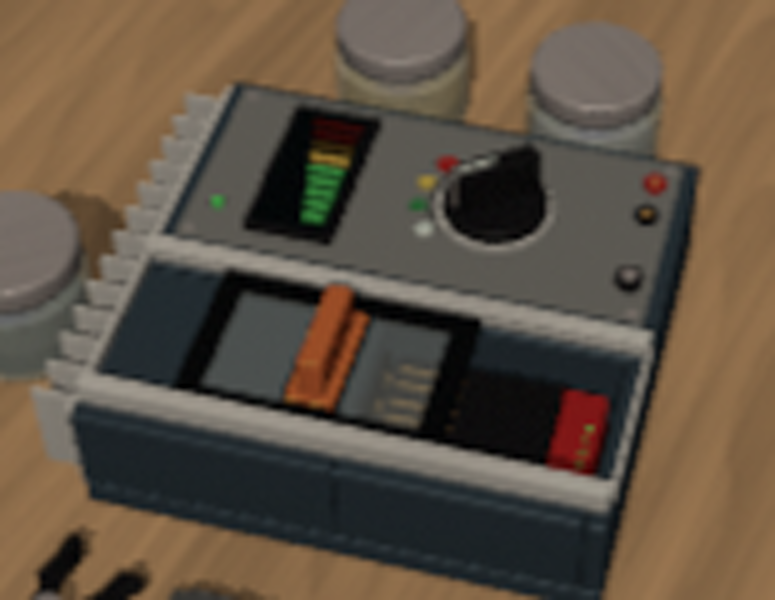

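```bash
python3 - <<'E'
from h import *
from scipy.optimize import least_squares
T=ctrl.camera_info("top");S=ctrl.camera_info("side")
obs=[]
for P,uv in [((.14,.13,.08),(60,188)),((.14,-.13,.08),(480,98)),((-.14,-.13,.08),(578,560)),((-.14,.13,.08),(150,645)),((-.035,-.066,.088),(439,405))]:
    obs.append((T,P,np.array(uv)/5+[220,130]))
for P,uv in [((.14,-.13,.08),(238,85)),((-.14,-.13,.08),(697,172)),((.14,.13,.08),(78,408)),((-.035,-.066,.086),(494,205))]:
    obs.append((S,P,np.array(uv)/5+[190,150]))
def W(p,P):
    c,s=np.cos(p[2]),np.sin(p[2]); return np.array([p[0]+c*P[0]-s*P[1],p[1]+s*P[0]+c*P[1],P[2]])
f=lambda p:np.concatenate([proj(i,W(p,P))-uv for i,P,uv in obs])
r=least_squares(f,[.5,.1,.2],x_scale=[.1,.1,.1],loss='soft_l1')
p=r.x;print(p,np.degrees(p[2]));print(np.round(f(p).reshape(-1,2),1))
def inv(X): 
    c,s=np.cos(p[2]),np.sin(p[2]); d=X[:2]-p[:2]; return c*d[0]+s*d[1],-s*d[0]+c*d[1]
# rib top at z=.113
for uv in [(200,340)]: print('rib top',inv(pix2z(T,uv[0]/5+220,uv[1]/5+130,.113)))
print('guard front edge',inv(pix2z(T,(230)/5+220,468/5+130,.0855)),'back',inv(pix2z(T,180/5+220,242/5+130,.0855)))
print('dial',W(p,(-.035,-.066,.112)),'grip shut',W(p,(-.065,.065,.107)))
a=pix2z(T,438/5+220,397/5+130,.118);b=pix2z(T,404/5+220,369/5+130,.118);d=b-a;print('bar yaw',np.degrees(np.arctan2(d[1],d[0])))
E
```

```text
[0.54948233 0.11654274 0.21292323] 12.199602450816107
[[-2.3 -0.8]
 [ 0.3 -0.5]
 [ 1.   0.3]
 [-1.5  1.5]
 [-0.3  0.1]
 [-0.2 -1.7]
 [ 1.5 -2.1]
 [-1.8  0.9]
 [ 0.8 -1.3]]
rib top (np.float64(0.027091198489418225), np.float64(0.0606973846771134))
guard front edge (np.float64(-0.04594938925572451), np.float64(0.05899888172635807)) back (np.float64(0.08960425407471145), np.float64(0.06110585467155523))
dial [0.52921971 0.04463707 0.112     ] grip shut [0.47221453 0.1663392  0.107     ]
bar yaw 50.73941590186323
```

```bash
cat >>h.py <<'E'
def plan(pos,yyaw,n,w,dec=1,start=None,ramp=False):
    """pos: target TCP; yyaw: world yaw (deg) of tool y; prints n rows"""
    s=ctrl.sense() if start is None else start
    p=np.array(s['position']);q=s['tool_rot'];r=R.from_quat([q[1],q[2],q[3],q[0]])
    a=np.radians(yyaw);y=np.array([np.cos(a),np.sin(a),0]);z=np.array([0,0,-1.]);x=np.cross(y,z)
    rt=R.from_matrix(np.stack([x,y,z],1)); p0=p.copy()
    for k in range(n):
        goal=p0+(np.array(pos)-p0)*(k+1)/n
        d=r.as_matrix().T@(goal-p)*100; d=np.round(d,dec)
        rv=np.round((r.inv()*rt).as_rotvec()/(n-k),3)
        p=p+r.as_matrix()@d/100; r=r*R.from_rotvec(rv)
        print([float(v) for v in d]+[float(v) for v in rv]+[w],end=',\n' if k%5!=4 else '\n\n')
    print('\nend',p,r.as_matrix()[:,1])
def st():
    s=ctrl.sense(); q=s['tool_rot'];m=rot(q)
    print('t',round(s['clock'],2),'p',np.round(s['position'],4),'yyaw',round(np.degrees(np.arctan2(m[1,1],m[0,1])),1),'z',np.round(m[:,2],3),'F',np.round(s['contact_force'],1),'M',np.round(s['moment'],2),'w',round(s['width'],4),'q7',np.round(s['joint_pos'],2))
E
python3 -c "
from h import *
plan([.56,.183,.24],12.2,25,8.5)"
```

```text
[2.3, -2.5, 0.0, -0.0, -0.0, -0.055, 8.5],
[2.5, -2.4, 0.0, -0.0, -0.0, -0.055, 8.5],
[2.6, -2.2, 0.1, -0.0, -0.0, -0.055, 8.5],
[2.8, -2.0, -0.0, -0.0, -0.0, -0.055, 8.5],
[2.8, -2.0, 0.0, -0.0, -0.0, -0.055, 8.5]

[2.9, -1.7, 0.0, -0.0, -0.0, -0.055, 8.5],
[3.1, -1.6, 0.1, -0.0, -0.0, -0.055, 8.5],
[3.1, -1.5, -0.0, -0.0, -0.0, -0.055, 8.5],
[3.2, -1.2, -0.0, -0.0, -0.0, -0.055, 8.5],
[3.2, -1.1, 0.0, -0.0, -0.0, -0.055, 8.5]

[3.3, -0.9, 0.0, -0.0, -0.0, -0.055, 8.5],
[3.4, -0.7, 0.1, -0.0, -0.0, -0.055, 8.5],
[3.3, -0.5, -0.0, -0.0, -0.0, -0.055, 8.5],
[3.5, -0.4, 0.0, -0.0, -0.0, -0.055, 8.5],
[3.4, -0.1, 0.0, -0.0, -0.0, -0.056, 8.5]

[3.4, -0.0, 0.0, -0.0, -0.0, -0.055, 8.5],
[3.4, 0.2, 0.1, -0.0, -0.0, -0.056, 8.5],
[3.4, 0.4, -0.0, -0.0, -0.0, -0.055, 8.5],
[3.4, 0.6, 0.0, -0.0, -0.0, -0.056, 8.5],
[3.3, 0.8, 0.0, -0.0, -0.0, -0.055, 8.5]

[3.3, 1.0, 0.1, -0.0, -0.0, -0.056, 8.5],
[3.2, 1.2, -0.0, -0.0, -0.0, -0.055, 8.5],
[3.2, 1.3, -0.0, -0.0, -0.0, -0.056, 8.5],
[3.1, 1.5, 0.0, -0.0, -0.001, -0.055, 8.5],
[3.0, 1.7, 0.0, -0.0, -0.0, -0.056, 8.5]


end [0.5604038  0.18349267 0.24033635] [ 9.77395532e-01  2.11418551e-01 -4.12923064e-04]
```

Emit:
drive_tool(commands=[[[2.3,-2.5,0,0,0,-0.055,8.5],[2.5,-2.4,0,0,0,-0.055,8.5],[2.6,-2.2,0.1,0,0,-0.055,8.5],[2.8,-2.0,0,0,0,-0.055,8.5],[2.8,-2.0,0,0,0,-0.055,8.5]]])

```text
clock: 0.57
position: [0.324, -0.4583, 0.244]
tool_rot: [-0.0, 0.943, 0.334, -0.0]
contact_force: [0.5, -0.2, 0.6]
width: 0.0847
```

Emit:
drive_tool(commands=[[[2.9,-1.7,0,0,0,-0.055,8.5],[3.1,-1.6,0.1,0,0,-0.055,8.5],[3.1,-1.5,0,0,0,-0.055,8.5],[3.2,-1.2,0,0,0,-0.055,8.5],[3.2,-1.1,0,0,0,-0.055,8.5]]])

```text
clock: 0.98
position: [0.383, -0.2979, 0.2432]
tool_rot: [-0.0, 0.888, 0.46, -0.0]
contact_force: [1.2, -0.1, -0.8]
width: 0.085
```

Emit:
drive_tool(commands=[[[3.3,-0.9,0,0,0,-0.055,8.5],[3.4,-0.7,0.1,0,0,-0.055,8.5],[3.3,-0.5,0,0,0,-0.055,8.5],[3.5,-0.4,0,0,0,-0.055,8.5],[3.4,-0.1,0,0,0,-0.056,8.5]]])

```text
clock: 1.4
position: [0.4424, -0.1371, 0.2423]
tool_rot: [0.0, 0.816, 0.578, -0.0]
contact_force: [0.4, 0.7, -1.5]
width: 0.0851
```

Emit:
drive_tool(commands=[[[3.4,0,0,0,0,-0.055,7],[3.4,0.2,0.1,0,0,-0.056,6],[3.4,0.4,0,0,0,-0.055,5],[3.4,0.6,0,0,0,-0.056,5],[3.3,0.8,0,0,0,-0.055,5]]])

```text
clock: 1.82
position: [0.5009, 0.0233, 0.2413]
tool_rot: [0.0, 0.729, 0.685, -0.0]
contact_force: [0.4, 0.5, -0.2]
width: 0.05
```

Emit:
drive_tool(commands=[[[3.3,1.0,0.1,0,0,-0.056,5],[3.2,1.2,0,0,0,-0.055,5],[3.2,1.3,0,0,0,-0.056,5],[3.1,1.5,0,0,0,-0.055,5],[3.0,1.7,0,0,0,-0.056,5]]])

```text
clock: 2.23
position: [0.5608, 0.1845, 0.2401]
tool_rot: [-0.0, 0.627, 0.779, -0.0]
contact_force: [0.6, -0.4, 0.5]
width: 0.0499
```

```bash
python3 - <<'E'
from h import *
st()
i,im=grab("wrist","pics/w1.png");np.save('w1.npy',i,allow_pickle=True);st();print(i)
E
```

```text
t 2.23 p [0.5608 0.1845 0.2401] yyaw 12.3 z [-0. -0. -1.] F [ 0.6 -0.4  0.5] M [ 0.02 -0.06  0.05] w 0.0499 q7 [ 0.06  0.41 -0.62  1.74  0.27  1.08 -0.44]
t 2.28 p [0.5616 0.1926 0.2406] yyaw 12.9 z [ 0.002  0.006 -1.   ] F [2.5 6.4 1.9] M [ 0.43 -0.22  0.04] w 0.0503 q7 [ 0.05  0.42 -0.63  1.73  0.27  1.08 -0.44]
{'intrinsics': array([[339.96902395,   0.        , 280.8716899 ],
       [  0.        , 339.96902395, 208.98889367],
       [  0.        ,   0.        ,   1.        ]]), 'eye': array([0.54552395, 0.25224551, 0.36860094]), 'orientation': array([ 0.98474505, -0.1365392 , -0.01455673,  0.1068753 ])}
```

View pics/w1.png

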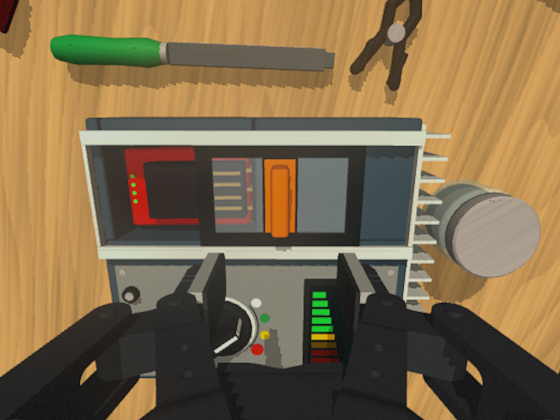

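```bash
python3 - <<'E'
from h import *
im=cv2.imread("pics/w1.png"); crop(im,75,105,440,370,2.1,"pics/w1c.png")
E
```

```text
(no output)
```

View pics/w1c.png

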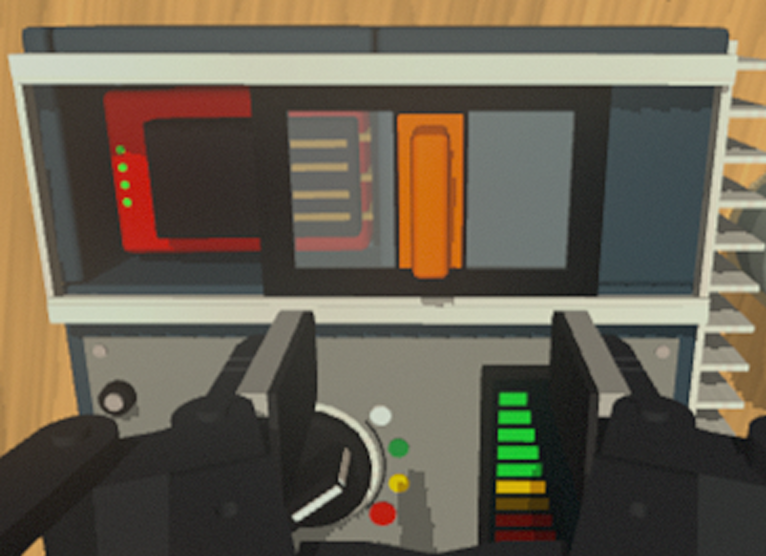

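```bash
python3 - <<'E'
from h import *
i=np.load('w1.npy',allow_pickle=True).item()
c,s=np.cos(.2129),np.sin(.2129)
def tf(X): d=X[:2]-[.5495,.1165]; return np.round([c*d[0]+s*d[1],-s*d[0]+c*d[1]],4)
for n,u,v,z in [('rib',430.5,205,.113),('ribtop r',449,205,.113),('l',412,205,.113),('far end',430,133,.113),('near end',430,277,.113),('deck BL',728,32,.08),('deck FL',25,32,.08),('rail inner F',50,322,.0915),('rail inner B',708,322,.0915),('gf',262,290,.0855),('gb',600,290,.0855),('gf2',252,90,.0855),('gb2',612,90,.0855)]:
    X=pix2z(i,u/2.1+75,v/2.1+105,z);print(n,np.round(X,4),tf(X))
a=pix2z(i,295/2.1+75,518/2.1+105,.118);b=pix2z(i,345/2.1+75,485/2.1+105,.118);print(tf(a),tf(b))
E
```

```text
rib [0.5591 0.1865 0.113 ] [0.0242 0.0664]
ribtop r [0.5658 0.188  0.113 ] [0.0311 0.0664]
l [0.5524 0.1851 0.113 ] [0.0174 0.0664]
far end [0.5532 0.2127 0.113 ] [0.024  0.0932]
near end [0.565  0.1588 0.113 ] [0.0241 0.0381]
deck BL [0.6596 0.2713 0.08  ] [0.1403 0.1281]
deck FL [0.3909 0.2123 0.08  ] [-0.1347  0.1272]
rail inner F [0.4148 0.0969 0.0915] [-0.1358  0.0093]
rail inner B [0.6851 0.1564 0.0915] [0.141  0.0103]
gf [0.4988 0.1277 0.0855] [-0.0472  0.0217]
gb [0.6388 0.1585 0.0855] [0.0961 0.0222]
gf2 [0.4822 0.21   0.0855] [-0.046   0.1056]
gb2 [0.6201 0.2403 0.0855] [0.0952 0.106 ]
[-0.0315 -0.0664] [-0.0104 -0.0504]
```

Emit:
drive_tool(commands=[[[0.3,-0.1,2.0,0,0,0,5],[0,0,2.5,0,0,0,5],[0,0,2.5,0,0,0,5],[0,0,2.0,0,0,0,5],[0,0,1.0,0,0,0,5]]])

```text
clock: 2.7
position: [0.5574, 0.1847, 0.1374]
tool_rot: [-0.001, 0.628, 0.778, -0.002]
contact_force: [-0.2, -0.6, -0.2]
width: 0.0502
```

Emit:
drive_tool(commands=[[[0,0,1.0,0,0,0,5],[0,0,0,0,0,0,5],[0,0,0,0,0,0,5]]])

```text
clock: 2.95
position: [0.5593, 0.1859, 0.1307]
tool_rot: [0.0, 0.628, 0.778, 0.0]
contact_force: [-0.0, 0.6, -0.6]
width: 0.0498
```

```bash
python3 - <<'E'
from h import *
i,im=grab("wrist","pics/w2.png");st()
E
```

```text
t 3.0 p [0.5596 0.1861 0.1313] yyaw 12.2 z [ 0.001  0.001 -1.   ] F [ 0.3 -0.3  0.4] M [-0.02 -0.03 -0.01] w 0.0498 q7 [ 0.01  0.53 -0.57  1.83  0.37  0.88 -0.53]
```

View pics/w2.png

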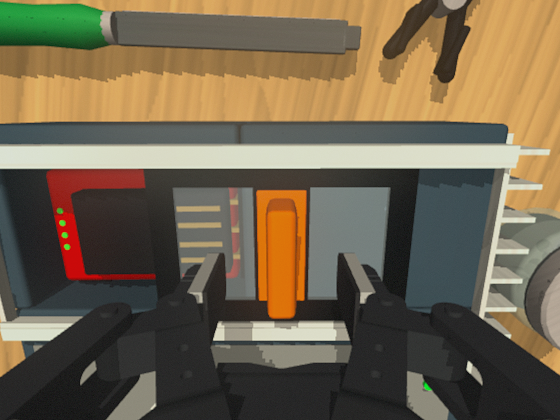

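Emit:
drive_tool(commands=[[[0,0,1.5,0,0,0,5],[0,0,1.2,0,0,0,5],[0,0,0,0,0,0,1],[0,0,0,0,0,0,0.5],[0,0,0,0,0,0,0.5]]])

```text
clock: 3.42
position: [0.5593, 0.186, 0.1039]
tool_rot: [0.0, 0.628, 0.778, 0.0]
contact_force: [0.2, 0.8, -0.7]
width: 0.0143
```

Emit:
drive_tool(commands=[[[0,0,0,0,0,0,0.5],[0,0,0,0,0,0,0.5],[0,-0.5,0,0,0,0,0.5],[0,-1,0,0,0,0,0.5],[0,-1,0,0,0,0,0.5]]])

```text
clock: 3.83
position: [0.5348, 0.1807, 0.1041]
tool_rot: [0.001, 0.628, 0.778, 0.001]
contact_force: [2.2, 0.3, 4.9]
width: 0.0126
```

Emit:
drive_tool(commands=[[[0,-1.2,0,0,0,0,0.5],[0,-1.2,0,0,0,0,0.5],[0,-1.2,0,0,0,0,0.5],[0,-1.2,0,0,0,0,0.5],[0,-0.6,0,0,0,0,0.5]]])

```text
clock: 4.25
position: [0.4804, 0.1688, 0.104]
tool_rot: [0.001, 0.628, 0.778, 0.0]
contact_force: [1.5, 0.3, 2.9]
width: 0.0126
```

Emit:
drive_tool(commands=[[[0,-0.3,0,0,0,0,0.5],[0,-0.3,0,0,0,0,0.5],[0,-0.3,0,0,0,0,0.5],[0,-0.2,0,0,0,0,0.5],[0,0,0,0,0,0,0.5]]])

```text
clock: 4.67
position: [0.4744, 0.1676, 0.1041]
tool_rot: [0.002, 0.628, 0.778, 0.004]
contact_force: [13.6, 2.5, -6.3]
width: 0.0128
```

```bash
python3 -c "
from h import *
st()"
```

```text
t 4.67 p [0.4744 0.1676 0.1041] yyaw 12.2 z [ 0.007  0.004 -1.   ] F [13.6  2.5 -6.3] M [ 0.4  -2.5   0.05] w 0.0128 q7 [ 0.02  0.45 -0.59  2.06  0.37  0.73 -0.59]
```

Emit:
drive_tool(commands=[[[0,0,0,0,0,0,3.5],[0,0.2,0,0,0,0,5],[0,0.2,0,0,0,0,5],[0,0,-1.5,0,0,0,5],[0,0,-3,0,0,0,5]]])

```text
clock: 5.08
position: [0.472, 0.1663, 0.1456]
tool_rot: [-0.002, 0.628, 0.778, -0.003]
contact_force: [0.6, -0.2, -0.2]
width: 0.0496
```

Emit:
drive_tool(commands=[[[0,0,-3,0,0,0,5],[0,0,-3,0,0,0,5],[0,0,-3,0,0,0,5],[0,0,0,0,0,0,5],[0,0,0,0,0,0,5]]])

```text
clock: 5.5
position: [0.4753, 0.1678, 0.2395]
tool_rot: [0.001, 0.628, 0.778, 0.001]
contact_force: [-0.3, 0.0, -1.4]
width: 0.0503
```

```bash
python3 - <<'E'
from h import *
i,im=grab("wrist","pics/w3.png");np.save('w3.npy',i,allow_pickle=True);st()
crop(im,60,90,440,370,2.1,"pics/w3c.png")
E
```

```text
t 5.55 p [0.4744 0.1673 0.2381] yyaw 12.2 z [-0.    -0.001 -1.   ] F [-0.1 -0.2 -0.9] M [-0.01 -0.01 -0.02] w 0.0502 q7 [ 0.11  0.27 -0.67  1.93  0.2   1.01 -0.44]
```

View pics/w3.png

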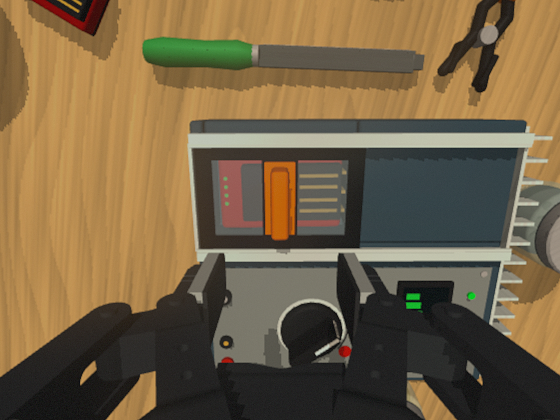

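View pics/w3c.png

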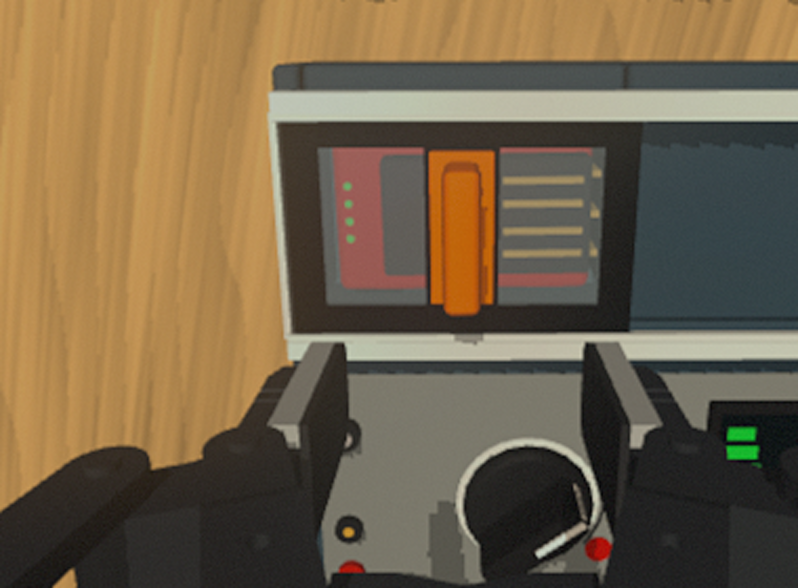

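```bash
python3 - <<'E'
from h import *
i=np.load('w3.npy',allow_pickle=True).item()
c,s=np.cos(.2129),np.sin(.2129)
def tf(X): d=X[:2]-[.5495,.1165]; return np.round([c*d[0]+s*d[1],-s*d[0]+c*d[1]],4)
for n,u,v,z in [('rib',280,200,.113),('rib near end',280,240,.113),('rib far end',280,167,.113),('gf',205,248,.0855),('gb',361,248,.0855),('frontcorner',196,262,.08)]:
    X=pix2z(i,u,v,z);print(n,np.round(X,4),tf(X))
E
```

```text
rib [0.4735 0.1722 0.113 ] [-0.0626  0.0705]
rib near end [0.4804 0.1399 0.113 ] [-0.0626  0.0375]
rib far end [0.468  0.1972 0.113 ] [-0.0626  0.0961]
gf [0.4189 0.108  0.0855] [-0.1295  0.0193]
gb [0.555  0.1374 0.0855] [0.0098 0.0193]
frontcorner [0.4121 0.0901 0.08  ] [-0.1399  0.0032]
```

```bash
python3 -c "
from h import *
plan([.530,.046,.21],-40,10,5)"
```

```text
[-1.3, 0.3, 0.3, -0.0, 0.0, 0.091, 5],
[-1.3, 0.4, 0.3, -0.0, 0.0, 0.091, 5],
[-1.2, 0.5, 0.2, 0.0, 0.0, 0.091, 5],
[-1.2, 0.6, 0.3, 0.0, 0.0, 0.091, 5],
[-1.1, 0.8, 0.3, 0.0, 0.0, 0.091, 5]

[-1.0, 0.8, 0.3, 0.0, 0.0, 0.091, 5],
[-1.0, 0.9, 0.3, 0.0, 0.0, 0.091, 5],
[-0.9, 1.0, 0.2, 0.0, 0.0, 0.091, 5],
[-0.8, 1.1, 0.3, 0.0, 0.0, 0.091, 5],
[-0.6, 1.2, 0.3, 0.0, 0.001, 0.092, 5]


end [0.5306378  0.04605508 0.21012172] [ 7.66037119e-01 -6.42796303e-01  2.13346151e-04]
```

Emit:
drive_tool(commands=[[[-1.3,0.3,0.3,0,0,0.091,5],[-1.3,0.4,0.3,0,0,0.091,5],[-1.2,0.5,0.2,0,0,0.091,5],[-1.2,0.6,0.3,0,0,0.091,5],[-1.1,0.8,0.3,0,0,0.091,5]]])

```text
clock: 5.97
position: [0.5018, 0.1058, 0.2221]
tool_rot: [-0.001, 0.789, 0.615, -0.002]
contact_force: [1.0, -0.3, -0.4]
width: 0.0501
```

Emit:
drive_tool(commands=[[[-1.0,0.8,0.3,0,0,0.091,5],[-1.0,0.9,0.3,0,0,0.091,5],[-0.9,1.0,0.2,0,0,0.091,5],[-0.8,1.1,0.3,0,0,0.091,5],[-0.6,1.2,0.3,0,0,0.092,5]]])

```text
clock: 6.38
position: [0.5298, 0.0454, 0.208]
tool_rot: [-0.001, 0.907, 0.421, -0.002]
contact_force: [0.1, 0.2, -0.2]
width: 0.0496
```

Emit:
drive_tool(commands=[[[0,0,0,0,0,0,5],[0,0,0,0,0,0,5]]])

```text
clock: 6.55
position: [0.53, 0.0461, 0.2086]
tool_rot: [-0.001, 0.906, 0.423, -0.002]
contact_force: [-0.5, 1.2, -0.0]
width: 0.0502
```

```bash
python3 - <<'E'
from h import *
i,im=grab("wrist","pics/w4.png");np.save('w4.npy',i,allow_pickle=True);st()
crop(im,180,150,380,330,4,"pics/w4c.png")
E
```

```text
t 6.6 p [0.53   0.047  0.2091] yyaw -39.8 z [-0.003  0.    -1.   ] F [-0.  -0.3 -1. ] M [-0.01 -0.   -0.04] w 0.0499 q7 [ 0.16  0.32 -0.44  1.91  0.16  0.95 -1.05]
```

View pics/w4.png

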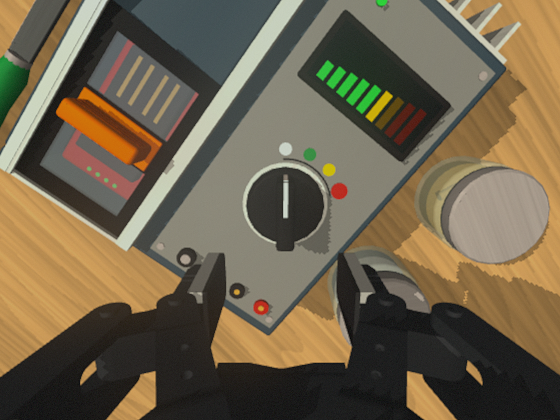

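View pics/w4c.png

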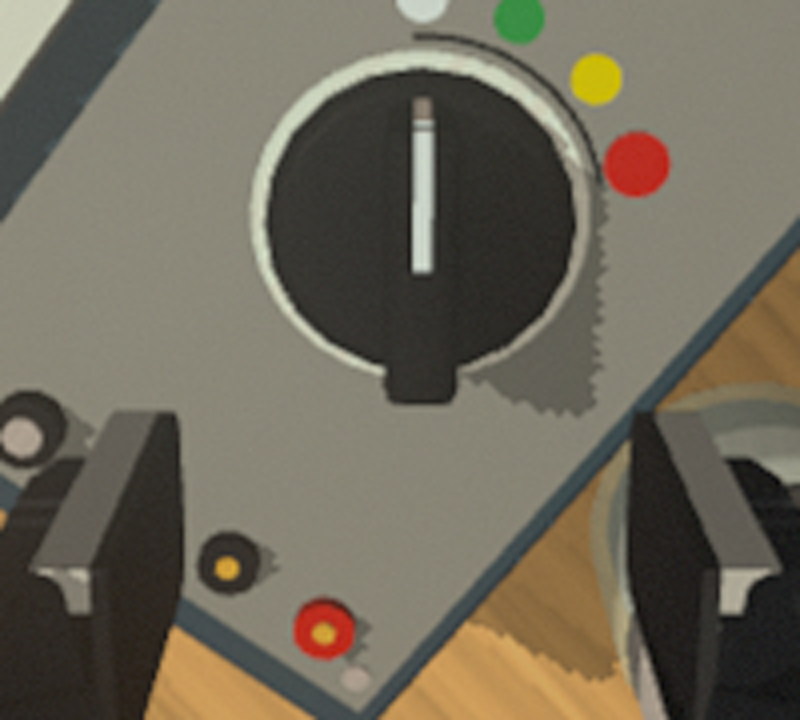

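```bash
python3 - <<'E'
from h import *
i=np.load('w4.npy',allow_pickle=True).item()
P=lambda u,v,z: pix2z(i,u/4+180,v/4+150,z)
a=P(423,272,.118);b=P(423,125,.118);e=P(421,403,.118);bl=P(386,395,.118);br=P(457,395,.118)
print(a,b,e,'len',np.linalg.norm(e-b),'mid',(b+e)/2,'w',np.linalg.norm(bl-br))
for x,y in((a,b),(e,b)): d=y-x;print(np.degrees(np.arctan2(d[1],d[0])))
# skirt: ellipse centre
print('skirt',P(421,213,.087),np.linalg.norm(P(250,215,.085)-P(592,215,.085)))
E
```

```text
[0.53197604 0.04483578 0.118     ] [0.5480495  0.06424427 0.118     ] [0.51652116 0.02671821 0.118     ] len 0.04901266821879823 mid [0.53228533 0.04548124 0.118     ] w 0.01229676905232391
50.369602127506624
49.963970987130075
skirt [0.53326467 0.04640712 0.087     ] 0.0656001966143498
```

Emit:
drive_tool(commands=[[[0.1,0.2,2.5,0,0,0,5],[0,0,2.5,0,0,0,5],[0,0,2.5,0,0,0,5],[0,0,1.5,0,0,0,5],[0,0,1.1,0,0,0,5]]])

```text
clock: 7.02
position: [0.5317, 0.047, 0.1074]
tool_rot: [-0.001, 0.905, 0.424, -0.001]
contact_force: [-1.0, -0.0, 0.4]
width: 0.0501
```

Emit:
drive_tool(commands=[[[0,0,0,0,0,0,4],[0,0,0,0,0,0,1],[0,0,0,0,0,0,0.5],[0,0,0,0,0,0,0.5],[0,0,0,0,0,0,0.5]]])

```text
clock: 7.43
position: [0.534, 0.0465, 0.1106]
tool_rot: [0.0, 0.906, 0.423, 0.001]
contact_force: [-2.3, 0.8, 4.7]
width: 0.0116
```

```bash
python3 - <<'E'
from h import *
st();i,im=grab("wrist","pics/w5.png");st()
E
```

```text
t 7.43 p [0.534  0.0465 0.1106] yyaw -40.0 z [ 0.002  0.001 -1.   ] F [-2.3  0.8  4.7] M [ 0.26  0.46 -0.09] w 0.0116 q7 [ 0.12  0.45 -0.4   1.98  0.25  0.75 -1.13]
t 7.48 p [0.534  0.0465 0.1106] yyaw -40.0 z [ 0.002  0.001 -1.   ] F [-2.4  2.3  6.8] M [ 0.34  0.49 -0.11] w 0.0117 q7 [ 0.12  0.45 -0.4   1.98  0.25  0.75 -1.13]
```

View pics/w5.png

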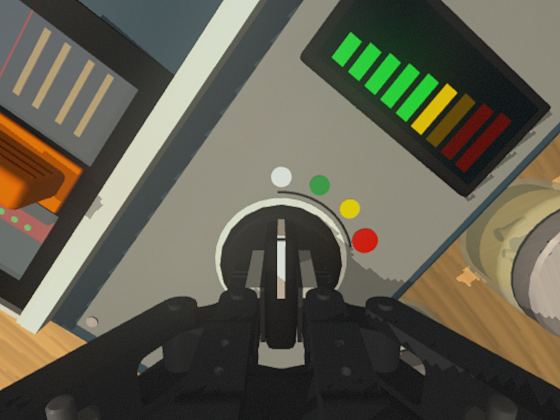

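Emit:
drive_tool(commands=[[[0,0,0,0,0,0.08,0.5],[0,0,0,0,0,0.1,0.5],[0,0,0,0,0,0.1,0.5],[0,0,0,0,0,0.1,0.5],[0,0,0,0,0,0.1,0.5]]])

```text
clock: 7.9
position: [0.5347, 0.0455, 0.1106]
tool_rot: [0.0, 0.981, 0.193, 0.002]
contact_force: [0.7, -0.6, 4.5]
width: 0.0113
```

Emit:
drive_tool(commands=[[[0,0,0,0,0,0.1,0.5],[0,0,0,0,0,0.1,0.5],[0,0,0,0,0,0.1,0.5],[0,0,0,0,0,0.1,0.5],[0,0,0,0,0,0.1,0.5]]])

```text
clock: 8.32
position: [0.5348, 0.0442, 0.1106]
tool_rot: [0.001, 0.998, -0.056, 0.002]
contact_force: [0.7, -3.8, 4.8]
width: 0.012
```

```bash
python3 - <<'E'
from h import *
st();i,im=grab("wrist","pics/w6.png");st()
E
```

```text
t 8.32 p [0.5348 0.0442 0.1106] yyaw -96.5 z [ 0.003 -0.002 -1.   ] F [ 0.7 -3.8  4.8] M [-1.04 -0.1   0.2 ] w 0.012 q7 [-0.07  0.43 -0.16  2.    0.1   0.72 -1.98]
t 8.37 p [0.5348 0.0442 0.1106] yyaw -96.8 z [ 0.003 -0.002 -1.   ] F [ 0.4 -3.5  5.3] M [-0.88 -0.05  0.18] w 0.0113 q7 [-0.07  0.43 -0.16  2.    0.1   0.72 -1.98]
```

View pics/w6.png

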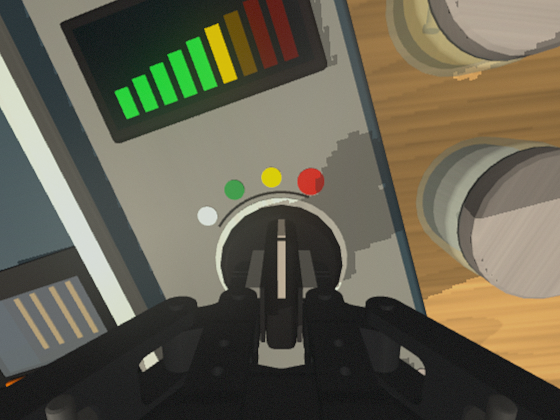

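Emit:
drive_tool(commands=[[[0,0,0,0,0,0.1,0.5],[0,0,0,0,0,0.1,0.5],[0,0,0,0,0,0.1,0.5],[0,0,0,0,0,0.04,0.5],[0,0,0,0,0,0,0.5]]])

```text
clock: 8.78
position: [0.5346, 0.0434, 0.1106]
tool_rot: [0.001, 0.975, -0.223, 0.002]
contact_force: [-0.9, -7.3, 6.9]
width: 0.0117
```

```bash
python3 - <<'E'
from h import *
st();i,im=grab("wrist","pics/w7.png");np.save('w7.npy',i,allow_pickle=True);st()
crop(im,180,120,380,300,4,"pics/w7c.png")
i,im=grab("top","pics/top7.png");crop(im,220,130,380,270,5,"pics/top7c.png")
E
```

```text
t 8.78 p [0.5346 0.0434 0.1106] yyaw -115.8 z [ 0.003 -0.003 -1.   ] F [-0.9 -7.3  6.9] M [-1.52  0.09  0.19] w 0.0117 q7 [-0.14  0.43 -0.08  2.    0.05  0.72 -2.27]
t 8.83 p [0.5346 0.0434 0.1106] yyaw -115.6 z [ 0.003 -0.003 -1.   ] F [-0.3 -7.5  7. ] M [-1.47  0.06  0.15] w 0.0116 q7 [-0.14  0.43 -0.08  2.    0.05  0.72 -2.27]
```

View pics/w7.png

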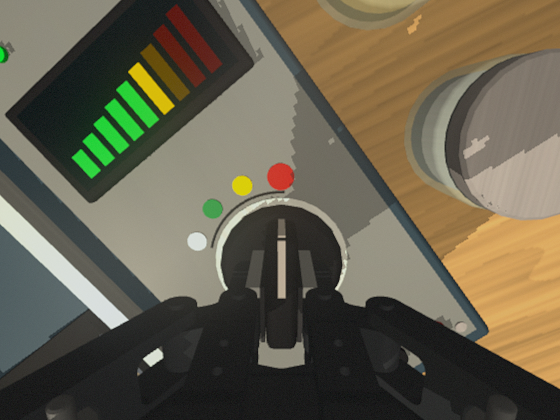

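View pics/w7c.png

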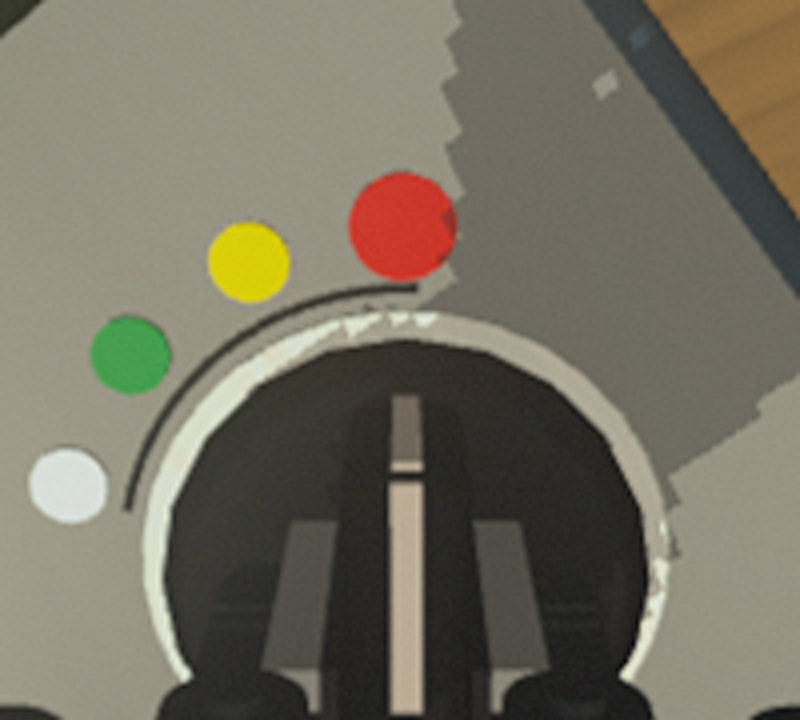

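View pics/top7c.png

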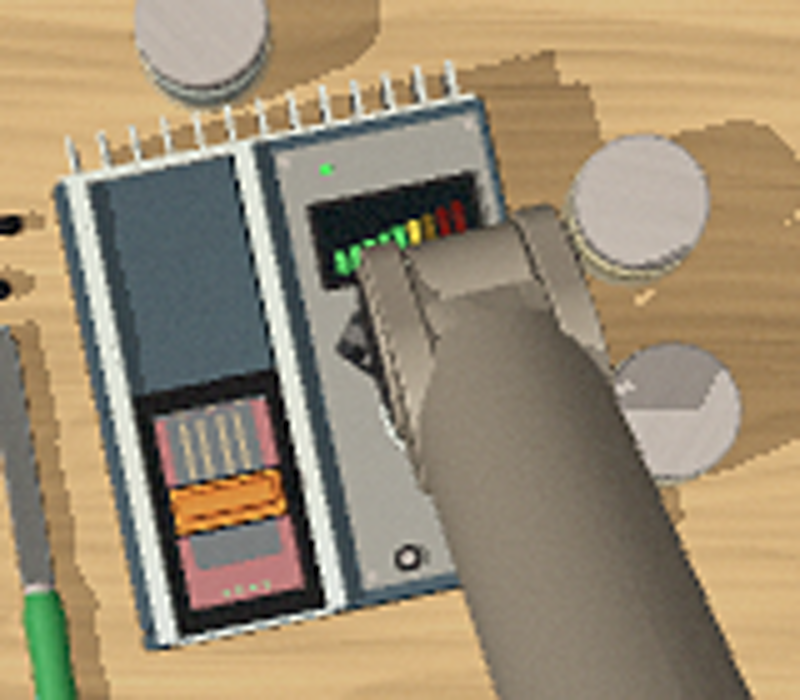

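Emit:
drive_tool(commands=[[[0,0,0,0,0,0,0.5],[0,0,0,0,0,0,0.5],[0,0,0,0,0,0,0.5],[0,0,0,0,0,0,0.5],[0,0,0,0,0,0,0.5]]])

```text
clock: 9.3
position: [0.5346, 0.0434, 0.1106]
tool_rot: [0.001, 0.975, -0.222, 0.002]
contact_force: [0.4, -6.1, 7.9]
width: 0.0115
```

Emit:
drive_tool(commands=[[[0,0,0,0,0,0,0.5],[0,0,0,0,0,0,0.5],[0,0,0,0,0,0,0.5],[0,0,0,0,0,0,0.5],[0,0,0,0,0,0,0.5]]])

```text
clock: 9.72
position: [0.5346, 0.0434, 0.1106]
tool_rot: [0.001, 0.975, -0.222, 0.002]
contact_force: [0.2, -6.6, 5.9]
width: 0.0116
```

Emit:
drive_tool(commands=[[[0,0,0,0,0,0,0.5],[0,0,0,0,0,0,0.5],[0,0,0,0,0,0,0.5],[0,0,0,0,0,0,0.5],[0,0,0,0,0,0,0.5]]])

```text
clock: 10.13
position: [0.5346, 0.0434, 0.1106]
tool_rot: [0.001, 0.975, -0.222, 0.002]
contact_force: [0.1, -7.2, 5.7]
width: 0.0115
```

Emit:
drive_tool(commands=[[[0,0,0,0,0,0,0.5],[0,0,0,0,0,0,0.5],[0,0,0,0,0,0,0.5],[0,0,0,0,0,0,0.5],[0,0,0,0,0,0,0.5]]])

```text
clock: 10.55
position: [0.5345, 0.0434, 0.1106]
tool_rot: [0.001, 0.975, -0.222, 0.002]
contact_force: [-0.4, -7.9, 7.3]
width: 0.0118
```

```bash
python3 - <<'E'
from h import *
st();i,im=grab("wrist","pics/w8.png")
crop(im,180,120,380,300,4,"pics/w8c.png")
i,im=grab("side","pics/side8.png");crop(im,190,150,345,270,5,"pics/side8c.png")
E
```

```text
t 10.55 p [0.5345 0.0434 0.1106] yyaw -115.6 z [ 0.003 -0.002 -1.   ] F [-0.4 -7.9  7.3] M [-1.46  0.06  0.12] w 0.0118 q7 [-0.14  0.43 -0.08  2.    0.05  0.72 -2.27]
```

View pics/w8c.png

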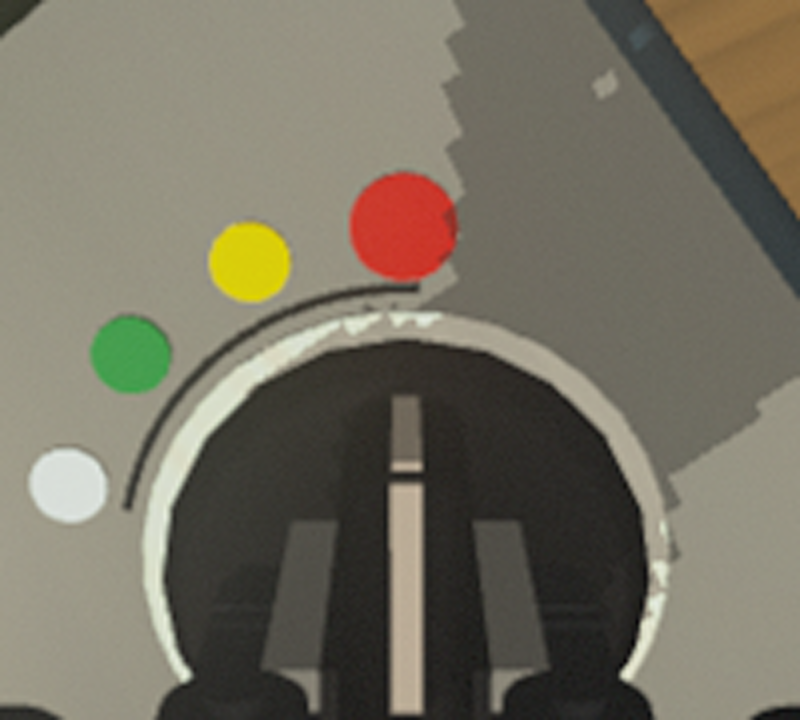

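View pics/side8c.png

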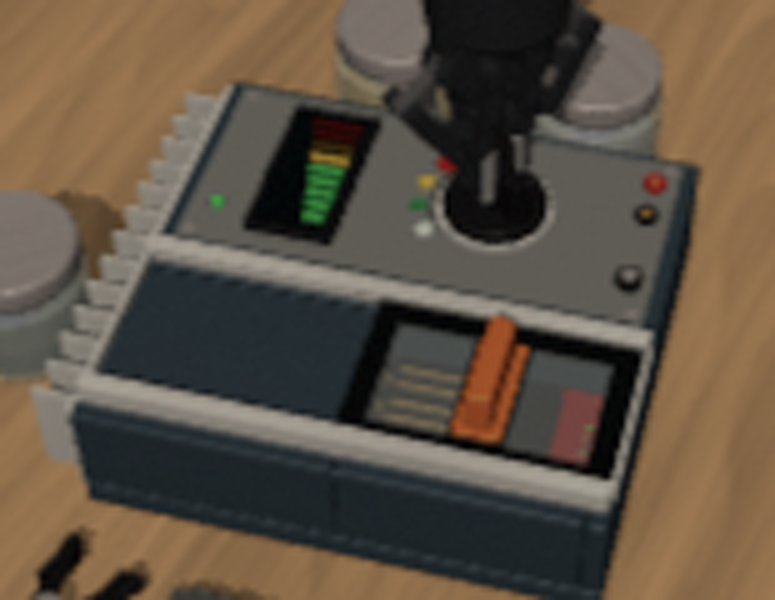

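Emit:
drive_tool(commands=[[[0,0,0,0,0,0.015,0.5],[0,0,0,0,0,0,0.5],[0,0,0,0,0,0,0.5],[0,0,0,0,0,0,0.5],[0,0,0,0,0,0,0.5]]])

```text
clock: 11.07
position: [0.5346, 0.0433, 0.1106]
tool_rot: [0.001, 0.973, -0.229, 0.002]
contact_force: [0.5, -6.1, 7.0]
width: 0.0116
```

Emit:
drive_tool(commands=[[[0,0,0,0,0,0,0.5],[0,0,0,0,0,0,0.5],[0,0,0,0,0,0,0.5],[0,0,0,0,0,0,0.5],[0,0,0,0,0,0,0.5]]])

```text
clock: 11.48
position: [0.5345, 0.0433, 0.1106]
tool_rot: [0.001, 0.973, -0.229, 0.002]
contact_force: [0.0, -6.1, 7.3]
width: 0.0115
```

Emit:
drive_tool(commands=[[[0,0,0,0,0,0,0.5],[0,0,0,0,0,0,0.5],[0,0,0,0,0,0,0.5],[0,0,0,0,0,0,0.5],[0,0,0,0,0,0,0.5]]])

```text
clock: 11.9
position: [0.5346, 0.0433, 0.1106]
tool_rot: [0.001, 0.973, -0.229, 0.002]
contact_force: [-0.4, -6.6, 6.5]
width: 0.012
```

Emit:
drive_tool(commands=[[[0,0,0,0,0,0,0.5],[0,0,0,0,0,0,0.5],[0,0,0,0,0,0,0.5],[0,0,0,0,0,0,0.5],[0,0,0,0,0,0,0.5]]])

```text
clock: 12.32
position: [0.5346, 0.0433, 0.1106]
tool_rot: [0.001, 0.973, -0.229, 0.002]
contact_force: [0.6, -6.6, 7.4]
width: 0.0118
```

Emit:
drive_tool(commands=[[[0,0,0,0,0,0,0.5],[0,0,0,0,0,0,0.5],[0,0,0,0,0,0,0.5],[0,0,0,0,0,0,0.5],[0,0,0,0,0,0,0.5]]])

```text
clock: 12.73
position: [0.5345, 0.0434, 0.1106]
tool_rot: [0.001, 0.973, -0.229, 0.002]
contact_force: [-0.2, -7.0, 7.7]
width: 0.0115
```

Emit:
drive_tool(commands=[[[0,0,0,0,0,0,0.5],[0,0,0,0,0,0,0.5],[0,0,0,0,0,0,0.5],[0,0,0,0,0,0,0.5],[0,0,0,0,0,0,0.5]]])

```text
clock: 13.15
position: [0.5346, 0.0433, 0.1106]
tool_rot: [0.001, 0.973, -0.229, 0.002]
contact_force: [0.0, -7.2, 7.1]
width: 0.0118
```

Emit:
drive_tool(commands=[[[0,0,0,0,0,0,0.5],[0,0,0,0,0,0,0.5],[0,0,0,0,0,0,0.5],[0,0,0,0,0,0,0.5],[0,0,0,0,0,0,0.5]]])

```text
clock: 13.57
position: [0.5345, 0.0433, 0.1106]
tool_rot: [0.001, 0.973, -0.229, 0.002]
contact_force: [-0.5, -6.6, 6.9]
width: 0.012
```

Emit:
drive_tool(commands=[[[0,0,0,0,0,0,0.5],[0,0,0,0,0,0,0.5],[0,0,0,0,0,0,0.5],[0,0,0,0,0,0,0.5],[0,0,0,0,0,0,0.5]]])

```text
clock: 13.98
position: [0.5346, 0.0433, 0.1106]
tool_rot: [0.001, 0.973, -0.229, 0.002]
contact_force: [-0.3, -6.5, 8.0]
width: 0.0116
```

```bash
python3 - <<'E'
from h import *
st();i,im=grab("wrist","pics/w9.png")
crop(im,180,120,380,300,4,"pics/w9c.png")
E
```

```text
t 13.98 p [0.5346 0.0433 0.1106] yyaw -116.5 z [ 0.003 -0.002 -1.   ] F [-0.3 -6.5  8. ] M [-1.49  0.12  0.13] w 0.0116 q7 [-0.14  0.43 -0.08  2.    0.05  0.72 -2.28]
```

View pics/w9c.png

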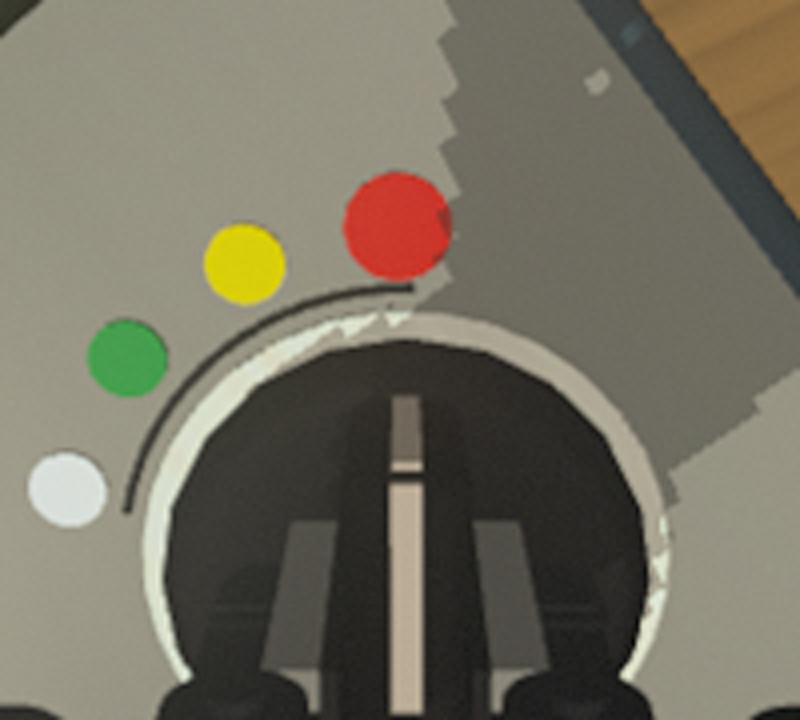

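The pointer is on the red dot (crop 398,226) and steady. The gripper is still holding the bar, and the guard is shut.

```bash
python3 -c "
from h import *
print(ctrl.close_job())"
```

```text
the job is handed in; nothing more can be done
None
```

The guard is shut over the battery. The dial is held at the third step (red dot), and I handed the job in with the gripper still on it.

- **Guard:** I gripped the orange rib and slid the guard forward about 87 mm, until it met the front stop with about 14 N. After release, the wrist, top and side views show its frame flush against the front edge. My fitted tester position put the rib about 2.4 mm short of its nominal shut position. The arm and the wrist camera showed the same offset, so I took it as an error in the fit, not a gap.
- **Dial:** I turned it clockwise about 76.5° (1.33 rad), between step 3 at 1.309 and the end stop at 1.379. The pointer lines up with the red dot, and the grip on the bar did not slip. I held it there for about 5 s before handing in at 14.0 s. That included a 0.015 rad nudge for margin, about 1.8 s in.
- **Forces and surroundings:** The forces read after each move stayed below about 15 N. The jars and the tools near the tester look unmoved in the views I checked. I made no separate measurement of them.

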